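# Load the spice mill and hold its bayonet lid at the run position

## Task

Take the nutmeg (the egg-shaped spice) out of the pocket tray and put it in the cup of the spice mill, then set the lid into the mill's bayonet collar and twist it clockwise about half-way to its lock, so that the switch pointer stands at the broad run mark. The mill runs only while the lid is held there against its spring: never turn it on to the lock catch, and finish with the gripper still holding the lid at the run mark. Leave the other spices in their pockets and everything else on the table where it is.

Things in the scene. Friction and masses are not known exactly. Their poses are not given: they have to be found in the camera images.
- nutmeg_center (a point): centre of the nutmeg: brown, egg-shaped, 28 mm tall, 22 mm across its belly, 10 to 20 g, standing upright in one of the pockets of the tray; its centre is 20 mm above the table. z along its long axis.
- tray: dark metal pocket tray, fixed, 110 x 160 x 14 mm (x, y, z), six square pockets (30 mm wide, 8 mm deep, floor 6 mm above the table) at x = -25, +25 mm and y = -50, 0, +50 mm of its frame. Origin: centre of its underside.
- cinnamon: bystander spice in another pocket: upright brown stick piece, 14 mm across, 26 mm tall. Origin: centre of its underside.
- galangal: bystander spice in another pocket: flat light-brown disc, 24 mm across, 13 mm tall. Origin: centre of its underside.
- mill: white spice mill, fixed, round, 140 mm across. Origin: on its axis at the underside; z up. Open cup 70 mm across, floor 30 mm up, ending at a ledge 64 mm up, on which the bayonet collar stands. Round the collar lies a deck 64 mm up with three raised grey marks for the pointer, clockwise: a thin ridge (start), a broad pad 19 mm long (run), a ridge (lock).
- mill_mouth (a point): centre of the collar's top, on the mill's axis 80 mm above the table; axes as mill. Collar: 104 mm outside, 92 mm inside; its inward rim (73 to 80 mm up, 76 mm clear opening) covers the ledge except at two entry gaps 18 mm wide, on the mill's +x and -x axis, where the lid's lugs drop to the ledge. They then turn only clockwise seen from above, under the rim.
- switch (a joint): turn (rad) of the sprung ring in the collar: 0 at rest, grows clockwise. The lid's lugs meet it about 0.11 rad from mid-gap, then push it, so it reads the lid's turn less 0.11. Its spring (0.05 N m at 0, 0.14 at 0.65) turns the lid back when let go. The run mark spans 0.5 to 0.8, middle 0.65; the sprung lock catch is met at about 1.0, the lid clicks home at about 1.5.
- switch_pointer (a point): tip of the small black pointer of the switch ring, out over the deck at 56 mm from the mill's axis; at rest it stands 0.37 rad clockwise of the mill's +x axis, at the middle of the run mark 1.02 rad clockwise.
- lid_grip (a point): point on the lid's axis in its grip bar, 34 mm above the lid's underside. Bar: upright, 56 mm long (along x), 12 mm thick (y), from 16 to 46 mm above the underside. Lid seated in the mill: this point is 98 mm above the table, with 3 mm of play upwards once turned.
- sauce_bottle: bystander: amber bottle, 56 mm across, 170 mm tall. Origin: centre of its underside.
- pickle_jar: bystander: glass jar, 68 mm across, 100 mm tall. Origin: centre of its underside.
- bowl: bystander: white bowl, 100 mm across, 40 mm tall. Origin: centre of its underside.
- salt_tin: bystander: aluminium tin, 48 mm across, 60 mm tall. Origin: centre of its underside.
- spoon: bystander: steel spoon lying on the table, 170 mm long along its x.
- nutmeg: the nutmeg itself; origin: centre of its underside (blunt end).
- lid: the lid: grey, loose, 100 to 190 g, standing on the table; origin: centre of its underside. Disc 72 mm across, 16 mm thick; two lugs at its foot on its +x and -x axis (12 mm wide, 6 mm thick, reaching 44 mm from the axis), in line with the grip bar on top. Either lug fits either gap.
Things that resemble listed ones, but are neither listed nor needed, are in the scene too. Leave any turquoise or yellow look-alike of the lid alone.

How it is judged:
By the outcome, as a careful person would: the job done as asked, in the order asked, and still so for the second after the job is handed in, while the arm keeps its last pose, push and grip.
It also fails if it takes over 58 s, if anything falls off the work surface, if the arm or the gripper's body presses on something with over 40 N, if the wrist force passes 120 N, or if a joint passes its speed limit or range.

## Robot

A 6-joint arm with a two-finger parallel gripper is mounted at the origin on the work surface. World frame = base frame: x ahead of the robot, y to its left, z up, the work surface at z = 0. Lengths are in mm, angles in rad, forces in N, time in s.
With the tool pointing down it reaches from about 275 to 750 mm from the base axis. Payload 10.2 kg.
Tool frame: the origin (TCP) lies midway between the tips of the shut fingers; the grasp point (between the pads) lies 19 mm behind it; z points along the fingers, y is the direction in which the jaws open and shut (so a half turn about z gives the same grasp; the last joint's range is limited). The gripper opens to 85 mm and grips with 20 to 120 N. Pads are 22 mm wide; open, the fingers measure 114 mm over their backs; the gripper's body (76 mm by 85 mm) begins 54 mm behind the grasp point. The pads swing forward as they close: fully open they stand 13 mm farther back than shut.
Start: joints at [-1.443, 0.313, 1.498, -0, 1.331, -0.223], TCP at [180.403, -493.037, 205.894] pointing down, gripper open.
Joint ranges: [-2.94, 2.94], [-0.97, 2.17], [0.19, 2.56], [-1.23, 4.37], [0.02, 3.11], [-2.88, 2.88]. Speed limits (rad/s): [2.39, 2.39, 3.01, 3.14, 3.14, 3.14].

## Interface

Orientations are given as a unit quaternion [x, y, z, w].
In Python, from plant import * gives the robot as it stands.
- The arm moves only by the tool jog_arm, never from a script. Its argument "increments" is a list of rows, each an object of numbers: "tx", "ty", "tz": the shift along the tool's x, y, z in mm; "spin": the turn about the tool's z in degrees; "claw": the opening, from 0 (shut) to 1 (fully open). In form: [{"tx": .., "ty": .., "tz": .., "spin": .., "claw": ..}, ...]. A call has 1 to 12 rows; each row is the pose to reach, as a shift and turn from the pose measured when the call began, along the tool's axes at that moment; what a row does not reach only later rows make up. A row lasts 1/8 s, in which the tool goes at most 62.5 mm and 10.7 degrees, less where a joint would pass 70% of its speed; a pose out of reach is approached as far as the arm can. A call with a gripper value outside its range is refused whole. The fingers move at their own pace and stop on an object; the grip force is fixed at half the most. Time passes only in rows, so rows that repeat a pose let the fingers close. It gives the time, the measured TCP pose, the force and the opening at its end, in the units of the state.
- observe(): the state, without advancing time (a new reading comes with each control period).
- read_camera(name): name is "side" or "top"; returns a dict with "pixels" (420x560x3 uint8, blue, green, red), "fovy" (degrees; the focal length in pixels is half the picture's height over the tangent of half this angle, whatever the lens; pixels are square), "cx", "cy" (the principal point, pixels), "extrinsics" (4x4, takes a point from camera to world coordinates). Camera axes: x right, y up, looking along -z (the intrinsics and any distortion apply to the point x, -y, -z); pixel columns grow to the right and rows downward; lengths in mm; the calibration is good to about 2 mm. A picture is of the moment at which its call begins. There is no depth.
- finish_job(): hands the job in, once; it reports no verdict.
The state is a dict: "t": time; "qpos": joint angles; "dq": joint speeds; "joint_efforts": joint torques, N m; "eef_pos": TCP position; "tcp_rot": TCP orientation; "force": force on the tool from outside, world axes, zero at the start; "wrist_torque": the same for the moment, N m; "grip_width": finger opening in mm.
Only numpy, scipy, OpenCV 4.12 (cv2) and the standard library are available. Lean on these libraries where they do the work, as an engineer would, in place of code of your own. Each camera call takes 0.05 s, during which the arm holds its last target. There are 200 camera calls.

## Working session

There is one attempt and no reset: what is moved stays moved. The work goes in short steps, Python scripts to look and compute and a tool call to move; the robot and the scene stay as the last step left them, time stands still between calls to the robot, and variables do not carry over. Pictures are saved under pics/ and viewed, about 8 in all and at most 12, crops included, and the job is handed in when it is done.

Besides the shell and the picture viewer there is one more tool, called as name(argument=value, ...) on one line, values as JSON. jog_arm: Moves the arm, as the interface text tells. Its arguments: {"type":"object","properties":{"increments":{"type":"array","items":{"type":"object","properties":{"tx":{"type":"number"},"ty":{"type":"number"},"tz":{"type":"number"},"spin":{"type":"number"},"claw":{"type":"number"}}}}},"required":["increments"]}

```bash
mkdir -p pics; ls; cat > h.py <<'E'
from plant import *
import numpy as np, cv2
def snap(n,f):
    c=read_camera(n); cv2.imwrite(f'pics/{f}.png',c['pixels']); np.save(f'pics/{f}.npy',c,allow_pickle=True); return c
def load(f): return np.load(f'pics/{f}.npy',allow_pickle=True).item()
def K(c):
    h=c['pixels'].shape[0]; f=h/2/np.tan(np.radians(c['fovy'])/2)
    return np.array([[f,0,c['cx']],[0,f,c['cy']],[0,0,1.]])
E
python3 - <<'E'
from h import *
for n in('top','side'):
    c=snap(n,n+'0'); print(n,{k:v for k,v in c.items() if k!='pixels'})
print(observe())
E
```

```text
pics
top {'fovy': 54.452967137496984, 'cx': 274.6664562750302, 'cy': 213.81678944542156, 'extrinsics': array([[-3.31018359e-02,  9.74726793e-01, -2.20934262e-01,
         3.88130213e+02],
       [-9.99438851e-01, -3.11493043e-02,  1.23167829e-02,
         1.33477734e+01],
       [ 5.12354970e-03,  2.21217993e-01,  9.75210925e-01,
         1.04924875e+03],
       [ 0.00000000e+00,  0.00000000e+00,  0.00000000e+00,
         1.00000000e+00]])}
side {'fovy': 45.61010726877444, 'cx': 276.89660522021956, 'cy': 210.3817892602555, 'extrinsics': array([[ 9.99087371e-01,  5.90997496e-03, -4.23024579e-02,
         5.61765343e+02],
       [-3.73845213e-02,  6.00022310e-01, -7.99109270e-01,
        -9.85398714e+02],
       [ 2.06597027e-02,  7.99961437e-01,  5.99695653e-01,
         8.13768891e+02],
       [ 0.00000000e+00,  0.00000000e+00,  0.00000000e+00,
         1.00000000e+00]])}
{'t': 0.1, 'qpos': array([-1.44342018e+00,  3.13397442e-01,  1.49834470e+00,  4.67110543e-06,
        1.33101041e+00, -2.23431160e-01]), 'dq': array([-0.00163511, -0.00120268, -0.00393078, -0.00117559,  0.00067688,
       -0.00059072]), 'joint_efforts': array([ 2.52194091e-03, -4.12900150e+01, -2.60139656e+01, -1.67066009e-04,
        3.12706215e-03,  7.35909254e-06]), 'eef_pos': array([ 180.36070495, -492.77559874,  205.39676336]), 'tcp_rot': array([ 9.84656111e-01,  1.74505033e-01,  3.01085295e-05, -5.79170076e-04]), 'force': array([-0.24352658,  0.339999  ,  0.1801275 ]), 'wrist_torque': array([ 0.02411167,  0.01235784, -0.02595069]), 'grip_width': 85.13932946974269}
```

View pics/top0.png

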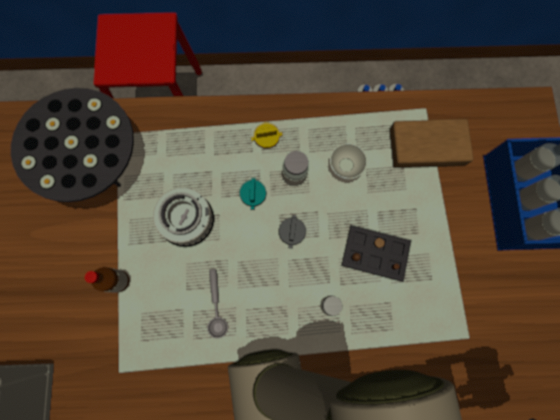

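View pics/side0.png

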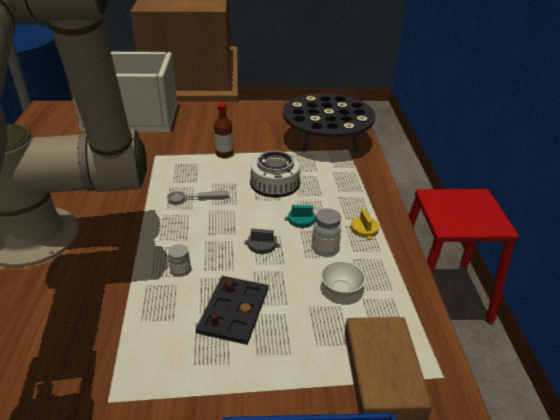

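Top view: mill at (184,215), grey lid at (292,231), with the look-alikes turquoise (253,193) and yellow (266,135). The tray is at (376,253), holding three brown items at about (379,242), (357,258) and (396,267). In the side view the lid is at (262,240), and the tray items are at (230,285), (214,320) and (245,308). I'll check these in one close composite.

```bash
python3 - <<'E'
from h import *
t=load('top0')['pixels'];s=load('side0')['pixels']
def cr(im,x,y,w,h): 
    p=cv2.resize(im[y:y+h,x:x+w],(400,300),interpolation=cv2.INTER_CUBIC); return np.clip(p*1.7,0,255).astype(np.uint8)
a=np.vstack([np.hstack([cr(t,336,218,80,60+4),cr(s,192,268,84,76)]),np.hstack([cr(t,148,182,76,64),cr(s,240,148,72,54)])])
cv2.imwrite('pics/comp0.png',a)
E
```

```text
(no output)
```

View pics/comp0.png

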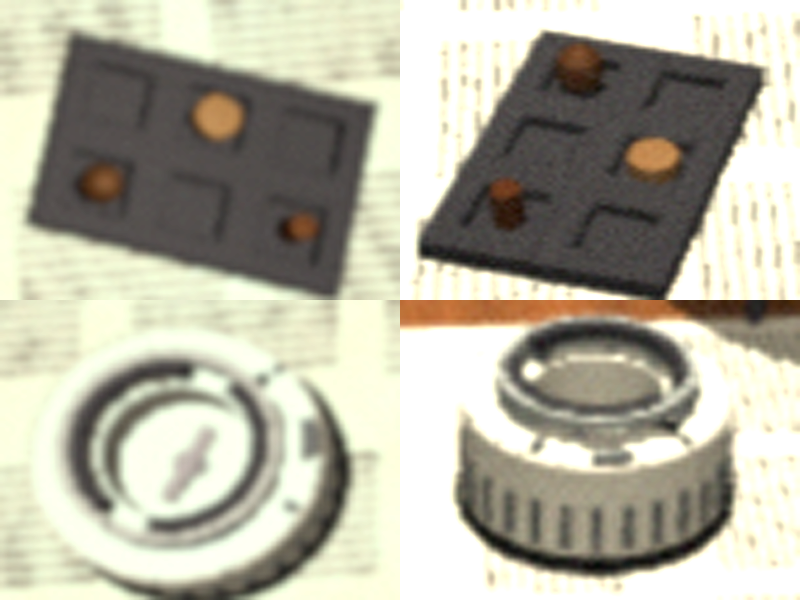

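Composite: the nutmeg is the dark-brown egg in the top view at about (356,257) and in the side view at (229,285). The thin stick (396,267) is the cinnamon and the light disc (379,242) is the galangal. On the mill, the entry gaps show at about (188,199) and (173,228). The pointer and start ridge are upper right, the broad pad is to the right, and the lock ridge is lower right.

```bash
cat >> h.py <<'E'
def ray(c,p):
    d=np.linalg.inv(K(c))@[p[0],p[1],1]; E=c['extrinsics']; return E[:3,3],E[:3,:3]@(d*[1,-1,-1])
def plane(c,p,z):
    o,d=ray(c,p); return o+d*(z-o[2])/d[2]
def tri(c1,p1,c2,p2):
    (a,u),(b,v)=ray(c1,p1),ray(c2,p2); u=u/np.linalg.norm(u);v=v/np.linalg.norm(v)
    s=np.linalg.lstsq(np.c_[u,-v],b-a,rcond=None)[0]; P,Q=a+u*s[0],b+v*s[1]; return (P+Q)/2,np.linalg.norm(P-Q)
def proj(c,P):
    E=c['extrinsics']; q=E[:3,:3].T@(np.array(P)-E[:3,3]); k=K(c)@(q*[1,-1,-1]); return k[:2]/k[2]
E
python3 - <<'E'
from h import *
np.set_printoptions(precision=1,suppress=True)
t=load('top0');s=load('side0')
A=lambda x,y:(336+x*.2,218+y*64/300); B=lambda x,y:(192+(x-400)*.21,268+y*76/300)
M=lambda x,y:(148+x*.19,182+(y-300)*64/300); N=lambda x,y:(240+(x-400)*.18,148+(y-300)*.18)
print('tray'); 
# top TL,TR,BR,BL ; which side corner
T=[A(72,33),A(377,103),A(338,297),A(28,222)]; S=[B(544,32),B(765,75),B(662,297),B(420,253)]
for p in T: print('top',plane(t,p,14))
for p in S: print('side',plane(s,p,14))
print('nut',tri(t,A(100,183),s,B(578,67)),plane(t,A(100,183),20),plane(s,B(578,67),20))
print('gaps',[plane(t,M(*p),64) for p in((210,380),(130,515))],[plane(s,N(*p),64) for p in((533,370),(673,384))])
print('pad',plane(t,M(310,437),65),plane(s,N(612,458),65))
def mask(c,x0,y0,x1,y1,lo,hi):
    hsv=cv2.cvtColor(c['pixels'],cv2.COLOR_BGR2HSV); print('hsv',hsv[(y0+y1)//2,(x0+x1)//2])
    m=np.zeros(hsv.shape[:2],np.uint8); m[y0:y1,x0:x1]=cv2.inRange(hsv,lo,hi)[y0:y1,x0:x1]; return m
# look at lid and mill crops
def cr(im,x,y,w,h): 
    p=cv2.resize(im[y:y+h,x:x+w],(400,300),interpolation=cv2.INTER_CUBIC); return np.clip(p*1.7,0,255).astype(np.uint8)
a=np.vstack([np.hstack([cr(t['pixels'],268,212,48,36),cr(s['pixels'],238,222,48,36)]),np.hstack([cr(t['pixels'],150,185,72,54),cr(s['pixels'],244,148,64,48)])])
for i in range(0,600,50):
    a[i,::10]=(0,0,255); a[::10,i]=(0,0,255)
a[::10,600]=a[::10,650]=a[::10,700]=a[::10,750]=(0,0,255)
cv2.imwrite('pics/comp1.png',a)
E
```

```text
tray
top [ 586.6 -194.6   14. ]
top [ 542.6 -348.4   14. ]
top [ 438.5 -317.5   14. ]
top [ 483.6 -164.6   14. ]
side [ 485.1 -166.4   14. ]
side [ 589.3 -202.3   14. ]
side [ 543.1 -354.7   14. ]
side [ 440.9 -325.    14. ]
nut (array([ 502.7, -201.3,   20.7]), np.float64(0.10300493587929016)) [ 502.8 -201.4   20. ] [ 502.7 -200.5   20. ]
gaps [array([655.9, 215.9,  64. ]), array([584. , 252.1,  64. ])] [array([586.2, 253.3,  64. ]), array([658.2, 239.1,  64. ])]
pad [623.  168.3  65. ] [623.9 167.8  65. ]
```

View pics/comp1.png

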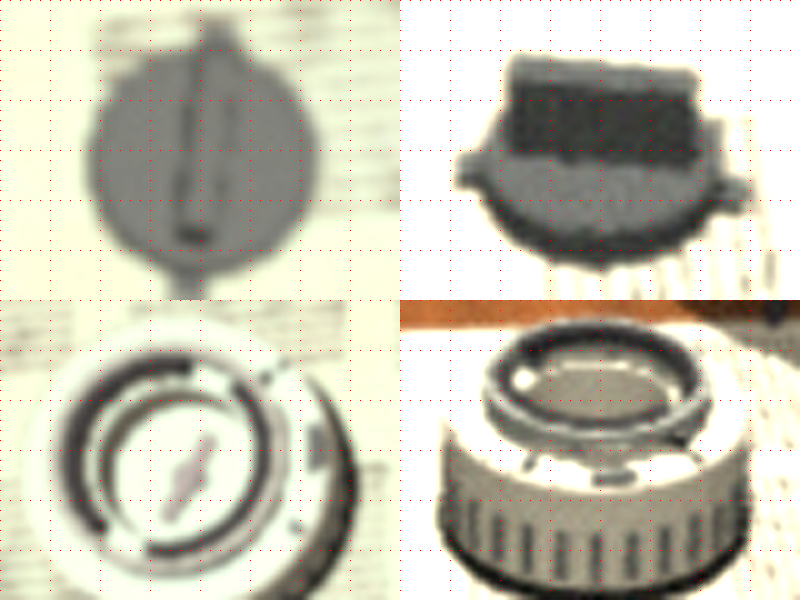

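```bash
python3 - <<'E'
from h import *
np.set_printoptions(precision=1,suppress=True)
t=load('top0');s=load('side0')
A=lambda x,y:(268+x*.12,212+y*.12); B=lambda x,y:(238+(x-400)*.12,222+y*.12)
M=lambda x,y:(150+x*.18,185+(y-300)*.18); N=lambda x,y:(244+(x-400)*.16,148+(y-300)*.16)
def L(name,c,p,q,z):
    P,Q=plane(c,p,z),plane(c,q,z); d=Q-P; print(name,P,Q,'mid',(P+Q)/2,'len %.1f ang %.1f'%(np.hypot(*d[:2]),np.degrees(np.arctan2(d[1],d[0]))))
L('lugs top',t,A(188,296),A(219,22),4)
L('lugs side',s,B(458,172),B(748,196),3)
L('bar side far edge top',s,B(514,56),B(697,72),46)
L('bar side near edge top',s,B(511,80),B(694,96),46)
L('disc LR',t,A(87,158),A(318,158),16); L('disc UD',t,A(203,47),A(203,270),16)
L('disc side LR',s,B(477,165),B(722,190),16)
# mill: collar ellipse side & top
L('coll side LR',s,N(484,388),N(711,388),78); L('coll side UD',s,N(598,318),N(598,452),80)
L('base side LR',s,N(440,420),N(752,420),62)
L('top gaps',t,M(125,538),M(213,378),66)
L('pad vs ridge',t,M(318,446),M(295,527),65);L('start ridge',t,M(283,366),M(318,446),65)
# contour of collar dark ring in top
g=cv2.cvtColor(t['pixels'],cv2.COLOR_BGR2GRAY)
# light threshold: cup+collar inner silhouettes via dark ring
m=np.zeros_like(g); m[192:238,158:202]=(g[192:238,158:202]<75)*255
pts=cv2.findNonZero(m); (cx,cy),r=cv2.minEnclosingCircle(pts); print('dark ring',cx,cy,r,len(pts))
for z in(80,73,64): print(z,plane(t,(cx,cy),z), 'r',np.linalg.norm(plane(t,(cx+r,cy),z)-plane(t,(cx,cy),z)))
# lid mask principal axes (saturation/gray)
E
```

```text
lugs top [534.6 -37.9   4. ] [621.1 -51.2   4. ] mid [577.8 -44.6   4. ] len 87.5 ang -8.8
lugs side [534.5 -37.9   3. ] [620.6 -50.    3. ] mid [577.6 -44.    3. ] len 87.0 ang -8.0
bar side far edge top [551.6 -36.3  46. ] [604.9 -44.3  46. ] mid [578.3 -40.3  46. ] len 54.0 ang -8.6
bar side near edge top [550.7 -47.3  46. ] [603.7 -55.3  46. ] mid [577.2 -51.3  46. ] len 53.6 ang -8.5
disc LR [576.7  -7.9  16. ] [574.4 -79.2  16. ] mid [575.6 -43.5  16. ] len 71.3 ang -91.8
disc UD [610.6 -45.2  16. ] [540.7 -42.2  16. ] mid [575.7 -43.7  16. ] len 69.9 ang 177.6
disc side LR [540.5 -50.   16. ] [612.2 -62.2  16. ] mid [576.3 -56.1  16. ] len 72.8 ang -9.7
coll side LR [567.3 222.2  78. ] [669.8 221.8  78. ] mid [618.6 222.   78. ] len 102.5 ang -0.2
coll side UD [620.8 281.1  80. ] [616.7 165.3  80. ] mid [618.7 223.2  80. ] len 115.9 ang -92.0
base side LR [547.4 220.8  62. ] [689.1 220.2  62. ] mid [618.2 220.5  62. ] len 141.7 ang -0.2
top gaps [583.7 252.1  66. ] [655.4 214.3  66. ] mid [619.6 233.2  66. ] len 81.0 ang -27.7
pad vs ridge [622.9 167.4  65. ] [586.4 177.5  65. ] mid [604.7 172.5  65. ] len 37.8 ang 164.6
start ridge [660.3 183.3  65. ] [622.9 167.4  65. ] mid [641.6 175.3  65. ] len 40.6 ang -157.1
dark ring 184.23239135742188 218.23239135742188 25.16705894470215 325
80 [603.7 220.8  80. ] r 61.012839373560794
73 [605.3 222.3  73. ] r 61.4534794810911
64 [607.3 224.2  64. ] r 62.02001676220149
```

```bash
cat >> h.py <<'E'
def go(x,y,z,psi=None):
    o=observe(); q=o['tcp_rot']; from scipy.spatial.transform import Rotation as R
    Rm=R.from_quat(q).as_matrix(); d=Rm.T@(np.array([x,y,z])-o['eef_pos'])
    p=np.degrees(np.arctan2(Rm[1,0],Rm[0,0])); sp=0 if psi is None else -((psi-p+180)%360-180)
    print('t %.2f'%o['t'],'pos',o['eef_pos'].round(1),'psi %.1f'%p,'grip %.1f'%o['grip_width'],'F',o['force'].round(1),'Tz %.2f'%o['wrist_torque'][2],'| go tx %.1f ty %.1f tz %.1f spin %.1f'%(*d,sp),'tilt',Rm[2].round(3))
E
python3 -c "
from h import *
go(502.7,-201,110,74)"
```

```text
t 0.10 pos [ 180.4 -492.8  205.4] psi 20.1 grip 85.1 F [-0.2  0.3  0.2] Tz -0.03 | go tx 403.0 ty -163.1 tz 95.7 spin -53.9 tilt [ 0.    -0.001 -1.   ]
```

jog_arm(increments=[{"tx":403,"ty":-163,"tz":0,"spin":-54,"claw":0.6},{"tx":403,"ty":-163,"tz":0,"spin":-54,"claw":0.6},{"tx":403,"ty":-163,"tz":0,"spin":-54,"claw":0.6},{"tx":403,"ty":-163,"tz":40,"spin":-54,"claw":0.6},{"tx":403,"ty":-163,"tz":95,"spin":-54,"claw":0.6},{"tx":403,"ty":-163,"tz":95,"spin":-54,"claw":0.6},{"tx":403,"ty":-163,"tz":95,"spin":-54,"claw":0.6},{"tx":403,"ty":-163,"tz":95,"spin":-54,"claw":0.6},{"tx":403,"ty":-163,"tz":95,"spin":-54,"claw":0.6},{"tx":403,"ty":-163,"tz":95,"spin":-54,"claw":0.6},{"tx":403,"ty":-163,"tz":95,"spin":-54,"claw":0.6},{"tx":403,"ty":-163,"tz":95,"spin":-54,"claw":0.6}])

```text
t: 1.6
eef_pos: [502.5, -201.8, 111.1]
tcp_rot: [0.798, 0.602, 0.0, -0.0]
force: [0.8, 0.1, -0.7]
grip_width: 51.3
```

```bash
python3 -c "
from h import *
go(502.7,-201,17,74)"
```

```text
t 1.60 pos [ 502.5 -201.8  111.1] psi 74.0 grip 51.3 F [ 0.8  0.1 -0.7] Tz 0.00 | go tx 0.8 ty -0.1 tz 94.1 spin 0.0 tilt [ 0.001  0.    -1.   ]
```

jog_arm(increments=[{"tx":0.8,"tz":40,"claw":0.6},{"tx":0.8,"tz":75,"claw":0.6},{"tx":0.8,"tz":94.5,"claw":0.6},{"tx":0.8,"tz":94.5,"claw":0.6},{"tx":0.8,"tz":94.5,"claw":0.1},{"tx":0.8,"tz":94.5,"claw":0.1},{"tx":0.8,"tz":94.5,"claw":0.1},{"tx":0.8,"tz":94.5,"claw":0.1},{"tx":0.8,"tz":94.5,"claw":0.1},{"tx":0.8,"tz":94.5,"claw":0.1}])

```text
schema error: expected keys tx, ty, tz, spin, claw
```

```bash
python3 -c "
from h import *
go(620,232,160,74)"
```

```text
t 1.60 pos [ 502.5 -201.8  111.1] psi 74.0 grip 51.3 F [ 0.8  0.1 -0.7] Tz 0.00 | go tx 449.4 ty -6.4 tz -48.5 spin 0.0 tilt [ 0.001  0.    -1.   ]
```

jog_arm(increments=[{"tx":0.8,"ty":0,"tz":40,"spin":0,"claw":0.6},{"tx":0.8,"ty":0,"tz":75,"spin":0,"claw":0.6},{"tx":0.8,"ty":0,"tz":94.5,"spin":0,"claw":0.6},{"tx":0.8,"ty":0,"tz":94.5,"spin":0,"claw":0.6},{"tx":0.8,"ty":0,"tz":94.5,"spin":0,"claw":0.1},{"tx":0.8,"ty":0,"tz":94.5,"spin":0,"claw":0.1},{"tx":0.8,"ty":0,"tz":94.5,"spin":0,"claw":0.1},{"tx":0.8,"ty":0,"tz":94.5,"spin":0,"claw":0.1},{"tx":0.8,"ty":0,"tz":94.5,"spin":0,"claw":0.1},{"tx":0.8,"ty":0,"tz":94.5,"spin":0,"claw":0.1}])

```text
t: 2.85
eef_pos: [502.8, -201.0, 16.7]
tcp_rot: [0.798, 0.602, 0.0, -0.0]
force: [-0.1, -0.5, 0.4]
grip_width: 8.8
```

```bash
python3 -c "
from h import *
go(620,232,160,74)"
```

```text
t 2.85 pos [ 502.8 -201.    16.7] psi 74.0 grip 8.8 F [-0.1 -0.5  0.4] Tz 0.01 | go tx 448.6 ty -6.4 tz -143.0 spin 0.0 tilt [ 0.001  0.    -1.   ]
```

jog_arm(increments=[{"tx":0,"ty":0,"tz":0,"spin":0,"claw":0.6},{"tx":0,"ty":0,"tz":0,"spin":0,"claw":0.6},{"tx":0,"ty":0,"tz":0,"spin":0,"claw":0.6},{"tx":0,"ty":0,"tz":-50,"spin":0,"claw":0.6},{"tx":0,"ty":0,"tz":-110,"spin":0,"claw":0.6},{"tx":0,"ty":0,"tz":-160,"spin":0,"claw":0.6},{"tx":0,"ty":0,"tz":-160,"spin":0,"claw":0.6}])

```text
t: 3.72
eef_pos: [504.1, -202.0, 180.4]
tcp_rot: [0.798, 0.602, 0.002, 0.003]
force: [0.3, -0.3, -0.2]
grip_width: 51.2
```

```bash
python3 - <<'E'
from h import *
t=snap('top','top1')['pixels'];s=snap('side','side1')['pixels']
def cr(im,x,y,w,h): 
    p=cv2.resize(im[y:y+h,x:x+w],(400,300),interpolation=cv2.INTER_CUBIC); return np.clip(p*1.3,0,255).astype(np.uint8)
a=np.vstack([np.hstack([cr(t,316,208,112,84),cr(s,182,260,104,84)]),np.hstack([cr(t,150,185,72,54),cr(s,244,148,64,48)])])
cv2.imwrite('pics/comp2.png',a)
E
```

```text
(no output)
```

View pics/comp2.png

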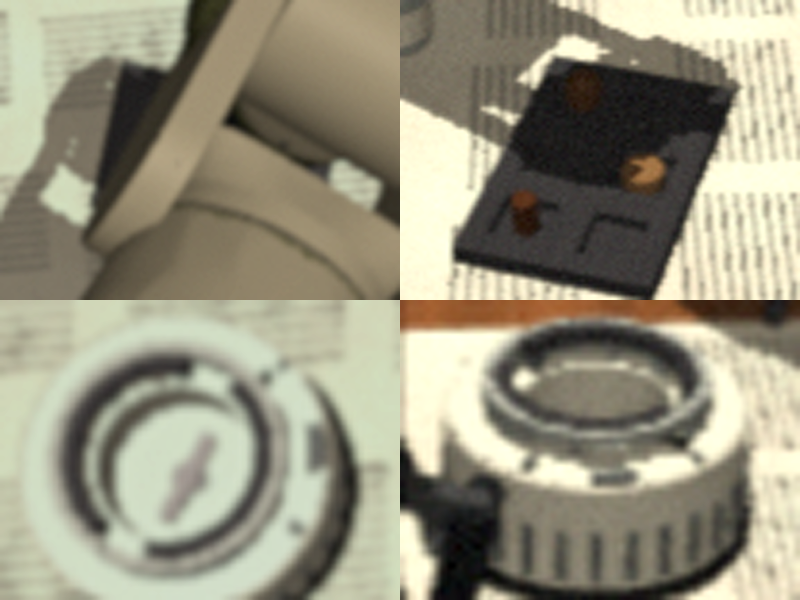

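The nutmeg is still standing in its pocket, at side-view pixel (229.6,285), so the pads closed above its belly and slid off. I'll go back with a narrower opening, feel for the tray top and grip lower.

```bash
python3 -c "
from h import *
go(502.7,-201,20,74); c=load('side1'); print(plane(c,(229.6,285.2),20))"
```

```text
t 3.83 pos [ 502.5 -200.9  176.3] psi 74.0 grip 50.9 F [ 0.8  0.8 -2. ] Tz -0.01 | go tx -0.1 ty 0.2 tz 156.3 spin 0.0 tilt [ 0.001 -0.    -1.   ]
[ 503.24176151 -201.22684218   20.        ]
```

jog_arm(increments=[{"tx":0,"ty":0.2,"tz":60,"spin":0,"claw":0.36},{"tx":0,"ty":0.2,"tz":115,"spin":0,"claw":0.36},{"tx":0,"ty":0.2,"tz":135,"spin":0,"claw":0.36},{"tx":0,"ty":0.2,"tz":148,"spin":0,"claw":0.36},{"tx":0,"ty":0.2,"tz":156,"spin":0,"claw":0.36},{"tx":0,"ty":0.2,"tz":159,"spin":0,"claw":0.36},{"tx":0,"ty":0.2,"tz":161,"spin":0,"claw":0.36},{"tx":0,"ty":0.2,"tz":161,"spin":0,"claw":0.36}])

```text
t: 4.82
eef_pos: [502.9, -201.0, 15.6]
tcp_rot: [0.798, 0.602, 0.0, 0.0]
force: [-0.3, 0.3, 0.9]
grip_width: 30.9
```

```bash
python3 -c "
from h import *
go(502.7,-201,13,74)"
```

```text
t 4.83 pos [ 502.9 -201.    15.6] psi 74.0 grip 30.9 F [-0.3  0.3  0.9] Tz 0.01 | go tx -0.1 ty -0.2 tz 2.6 spin 0.0 tilt [ 0.001  0.001 -1.   ]
```

Next I'll lower in small steps until the tips touch.

jog_arm(increments=[{"tx":0,"ty":0,"tz":2,"spin":0,"claw":0.36},{"tx":0,"ty":0,"tz":2.5,"spin":0,"claw":0.36},{"tx":0,"ty":0,"tz":2.5,"spin":0,"claw":0.36}])

```text
t: 5.2
eef_pos: [502.9, -201.0, 13.2]
tcp_rot: [0.798, 0.602, 0.0, 0.0]
force: [0.4, -0.3, -0.0]
grip_width: 30.8
```

jog_arm(increments=[{"tx":0,"ty":0,"tz":1,"spin":0,"claw":0.36},{"tx":0,"ty":0,"tz":1.5,"spin":0,"claw":0.36},{"tx":0,"ty":0,"tz":1.5,"spin":0,"claw":0.36}])

```text
t: 5.58
eef_pos: [502.9, -201.0, 11.6]
tcp_rot: [0.798, 0.602, 0.0, -0.0]
force: [0.1, 0.7, 0.3]
grip_width: 30.6
```

jog_arm(increments=[{"tx":0,"ty":0,"tz":0,"spin":0,"claw":0.27},{"tx":0,"ty":0,"tz":0,"spin":0,"claw":0.22},{"tx":0,"ty":0,"tz":0,"spin":0,"claw":0.22},{"tx":0,"ty":0,"tz":0,"spin":0,"claw":0.22}])

```text
t: 6.08
eef_pos: [502.9, -201.0, 11.6]
tcp_rot: [0.798, 0.602, 0.0, 0.0]
force: [0.2, 0.4, 0.3]
grip_width: 18.8
```

jog_arm(increments=[{"tx":0,"ty":0,"tz":0,"spin":0,"claw":0.14},{"tx":0,"ty":0,"tz":0,"spin":0,"claw":0.14},{"tx":0,"ty":0,"tz":0,"spin":0,"claw":0.14}])

```text
t: 6.45
eef_pos: [502.9, -201.0, 11.6]
tcp_rot: [0.798, 0.602, 0.0, -0.0]
force: [-0.1, -0.1, -0.2]
grip_width: 11.9
```

jog_arm(increments=[{"tx":0,"ty":0,"tz":0,"spin":0,"claw":0.34},{"tx":0,"ty":0,"tz":0,"spin":0,"claw":0.34},{"tx":0,"ty":0,"tz":1,"spin":0,"claw":0.34},{"tx":0,"ty":0,"tz":2,"spin":0,"claw":0.34},{"tx":0,"ty":0,"tz":2,"spin":0,"claw":0.34}])

```text
t: 7.08
eef_pos: [502.9, -200.9, 9.5]
tcp_rot: [0.798, 0.602, 0.0, -0.0]
force: [-0.6, 0.5, -0.7]
grip_width: 29.0
```

```bash
python3 - <<'E'
from h import *
s=snap('side','side2')['pixels']; t=snap('top','top2')['pixels']
def cr(im,x,y,w,h): 
    p=cv2.resize(im[y:y+h,x:x+w],(w*8,h*8),interpolation=cv2.INTER_CUBIC); return np.clip(p*2.2,0,255).astype(np.uint8)
cv2.imwrite('pics/comp3.png',cr(s,185,255,90,70)); go(502.7,-201,8,74)
E
```

```text
t 7.17 pos [ 502.9 -201.     9.6] psi 74.0 grip 29.3 F [-0.3  0.5 -0.6] Tz -0.02 | go tx -0.1 ty -0.2 tz 1.6 spin 0.0 tilt [ 0.001  0.001 -1.   ]
```

View pics/comp3.png

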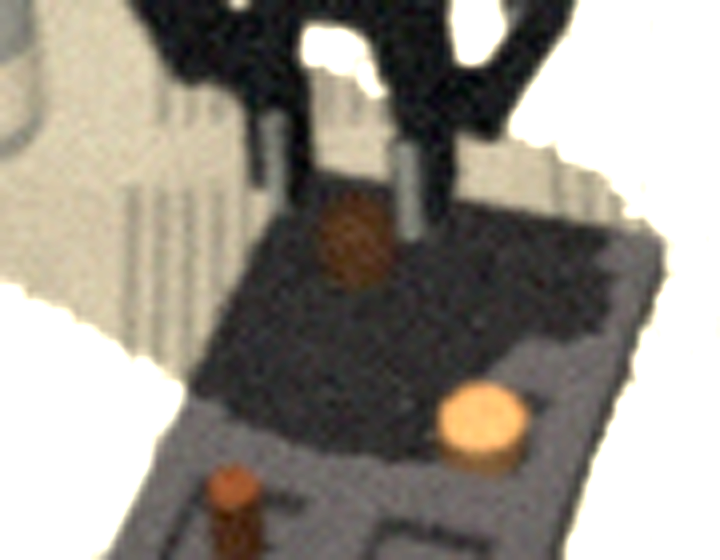

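The side view shows the nutmeg at (229,285), nearer the camera than or below the finger tips, which are at about (219,281) and (237,285). I'll compare that with where the pads should project.

```bash
python3 - <<'E'
from h import *
np.set_printoptions(precision=1,suppress=True)
s=load('side2'); j=np.array([np.cos(np.radians(-16)),np.sin(np.radians(-16)),0])
for z in(10,15,20,25,30): print(z,[((proj(s,np.array([502.9,-201,z])+k*14.6*j)-[185,255])*8) for k in(-1,1)], (proj(s,[502.7,-201,z])-[185,255])*8)
E
```

```text
10 [array([306.7, 256.8]), array([407.3, 276.6])] [356.2 266.7]
15 [array([305.9, 244. ]), array([406.8, 263.8])] [355.5 253.9]
20 [array([305.2, 231.2]), array([406.3, 250.9])] [354.9 241. ]
25 [array([304.4, 218.2]), array([405.7, 238. ])] [354.2 228.1]
30 [array([303.6, 205.2]), array([405.2, 225. ])] [353.5 215.1]
```

jog_arm(increments=[{"tx":0,"ty":0,"tz":1,"spin":0,"claw":0.36},{"tx":0,"ty":0,"tz":2,"spin":0,"claw":0.36},{"tx":0,"ty":0,"tz":2,"spin":0,"claw":0.36}])

```text
t: 7.55
eef_pos: [502.8, -200.9, 7.5]
tcp_rot: [0.798, 0.602, 0.0, -0.0]
force: [-0.2, -0.2, 0.2]
grip_width: 30.9
```

jog_arm(increments=[{"tx":0,"ty":0,"tz":1,"spin":0,"claw":0.36},{"tx":0,"ty":0,"tz":1.5,"spin":0,"claw":0.36},{"tx":0,"ty":0,"tz":1.5,"spin":0,"claw":0.36}])

```text
t: 7.92
eef_pos: [502.8, -200.9, 5.9]
tcp_rot: [0.798, 0.602, 0.0, -0.0]
force: [0.3, 0.5, -0.3]
grip_width: 30.5
```

jog_arm(increments=[{"tx":0,"ty":0,"tz":1,"spin":0,"claw":0.36},{"tx":0,"ty":0,"tz":1.5,"spin":0,"claw":0.36},{"tx":0,"ty":0,"tz":1.5,"spin":0,"claw":0.36}])

```text
t: 8.3
eef_pos: [502.8, -200.9, 4.4]
tcp_rot: [0.798, 0.602, 0.0, -0.0]
force: [-0.2, 0.4, -0.4]
grip_width: 31.3
```

jog_arm(increments=[{"tx":0,"ty":0,"tz":0,"spin":0,"claw":0.28},{"tx":0,"ty":0,"tz":0,"spin":0,"claw":0.18},{"tx":0,"ty":0,"tz":0,"spin":0,"claw":0.18},{"tx":0,"ty":0,"tz":0,"spin":0,"claw":0.18}])

```text
t: 8.8
eef_pos: [502.9, -201.0, 4.5]
tcp_rot: [0.798, 0.602, 0.0, -0.0]
force: [-2.1, 0.7, 2.0]
grip_width: 15.9
```

jog_arm(increments=[{"tx":0,"ty":0,"tz":0,"spin":0,"claw":0.36},{"tx":0,"ty":0,"tz":0,"spin":0,"claw":0.36},{"tx":0,"ty":0,"tz":1,"spin":0,"claw":0.36},{"tx":0,"ty":0,"tz":2,"spin":0,"claw":0.36}])

```text
t: 9.3
eef_pos: [502.9, -201.0, 2.4]
tcp_rot: [0.798, 0.602, 0.0, -0.0]
force: [-1.3, -0.1, 0.7]
grip_width: 30.8
```

jog_arm(increments=[{"tx":0,"ty":0,"tz":1,"spin":0,"claw":0.36},{"tx":0,"ty":0,"tz":1.5,"spin":0,"claw":0.36},{"tx":0,"ty":0,"tz":1.5,"spin":0,"claw":0.36}])

```text
t: 9.68
eef_pos: [502.9, -200.9, 0.9]
tcp_rot: [0.798, 0.602, 0.0, -0.0]
force: [-0.8, -0.3, 0.5]
grip_width: 30.5
```

jog_arm(increments=[{"tx":0,"ty":0,"tz":1,"spin":0,"claw":0.36},{"tx":0,"ty":0,"tz":1.5,"spin":0,"claw":0.36},{"tx":0,"ty":0,"tz":1.5,"spin":0,"claw":0.36}])

```text
t: 10.05
eef_pos: [502.8, -200.9, -0.7]
tcp_rot: [0.798, 0.602, 0.0, -0.0]
force: [0.8, 0.7, 0.6]
grip_width: 30.4
```

jog_arm(increments=[{"tx":0,"ty":0,"tz":1,"spin":0,"claw":0.36},{"tx":0,"ty":0,"tz":1.5,"spin":0,"claw":0.36},{"tx":0,"ty":0,"tz":1.5,"spin":0,"claw":0.36}])

```text
t: 10.42
eef_pos: [502.8, -200.9, -2.2]
tcp_rot: [0.798, 0.602, 0.0, -0.0]
force: [-0.7, -0.4, -0.0]
grip_width: 30.8
```

jog_arm(increments=[{"tx":0,"ty":0,"tz":1.5,"spin":0,"claw":0.36},{"tx":0,"ty":0,"tz":1.5,"spin":0,"claw":0.28},{"tx":0,"ty":0,"tz":1.5,"spin":0,"claw":0.18},{"tx":0,"ty":0,"tz":1.5,"spin":0,"claw":0.18},{"tx":0,"ty":0,"tz":1.5,"spin":0,"claw":0.18}])

```text
t: 11.05
eef_pos: [502.8, -200.9, -3.5]
tcp_rot: [0.798, 0.602, 0.0, -0.0]
force: [-0.6, -0.4, 4.6]
grip_width: 18.1
```

```bash
python3 - <<'E'
from h import *
s=snap('side','side3')['pixels']; go(502.7,-201,8,74)
p=cv2.resize(s[235:325,185:275],(720,600),interpolation=cv2.INTER_CUBIC)
cv2.imwrite('pics/comp4.png',np.clip(p*3.,0,255).astype(np.uint8))
E
```

```text
t 11.10 pos [ 502.9 -200.9   -3.5] psi 74.0 grip 17.9 F [-1.3  0.5  4.1] Tz 0.02 | go tx -0.1 ty -0.2 tz -11.5 spin 0.0 tilt [ 0.001  0.    -1.   ]
```

jog_arm(increments=[{"tx":0,"ty":0,"tz":0,"spin":0,"claw":0.36},{"tx":0,"ty":0,"tz":0,"spin":0,"claw":0.36},{"tx":0,"ty":0,"tz":2,"spin":0,"claw":0.36},{"tx":0,"ty":0,"tz":4,"spin":0,"claw":0.36},{"tx":0,"ty":0,"tz":4,"spin":0,"claw":0.36}])

```text
t: 11.72
eef_pos: [502.7, -200.9, -7.8]
tcp_rot: [0.798, 0.602, 0.0, -0.0]
force: [0.1, -0.0, -0.8]
grip_width: 30.8
```

jog_arm(increments=[{"tx":0,"ty":0,"tz":1,"spin":0,"claw":0.36},{"tx":0,"ty":0,"tz":2,"spin":0,"claw":0.36},{"tx":0,"ty":0,"tz":2,"spin":0,"claw":0.36}])

```text
t: 12.1
eef_pos: [502.7, -200.8, -9.8]
tcp_rot: [0.798, 0.602, 0.0, -0.0]
force: [-0.1, -0.1, 0.4]
grip_width: 30.3
```

jog_arm(increments=[{"tx":0,"ty":0,"tz":1,"spin":0,"claw":0.36},{"tx":0,"ty":0,"tz":1.5,"spin":0,"claw":0.36},{"tx":0,"ty":0,"tz":1.5,"spin":0,"claw":0.36}])

```text
t: 12.48
eef_pos: [502.7, -200.8, -11.4]
tcp_rot: [0.798, 0.602, 0.0, -0.0]
force: [0.6, 0.1, -0.3]
grip_width: 30.7
```

jog_arm(increments=[{"tx":0,"ty":0,"tz":0.5,"spin":0,"claw":0.27},{"tx":0,"ty":0,"tz":0.5,"spin":0,"claw":0.18},{"tx":0,"ty":0,"tz":0.5,"spin":0,"claw":0.15},{"tx":0,"ty":0,"tz":0.5,"spin":0,"claw":0.15}])

```text
t: 12.98
eef_pos: [503.2, -201.1, -11.1]
tcp_rot: [0.798, 0.602, 0.001, 0.0]
force: [-1.8, 0.9, 7.2]
grip_width: 19.1
```

jog_arm(increments=[{"tx":0,"ty":0,"tz":0,"spin":0,"claw":0.12},{"tx":0,"ty":0,"tz":-1,"spin":0,"claw":0.12},{"tx":0,"ty":0,"tz":-2,"spin":0,"claw":0.12},{"tx":0,"ty":0,"tz":-4,"spin":0,"claw":0.12}])

```text
t: 13.48
eef_pos: [503.1, -201.1, -7.1]
tcp_rot: [0.798, 0.602, 0.0, 0.0]
force: [0.7, 0.4, -0.5]
grip_width: 19.2
```

jog_arm(increments=[{"tx":0,"ty":0,"tz":-20,"spin":0,"claw":0.12},{"tx":0,"ty":0,"tz":-50,"spin":0,"claw":0.12},{"tx":0,"ty":0,"tz":-80,"spin":0,"claw":0.12},{"tx":0,"ty":0,"tz":-107,"spin":0,"claw":0.12},{"tx":0,"ty":0,"tz":-107,"spin":0,"claw":0.12}])

```text
t: 14.1
eef_pos: [503.8, -201.6, 101.6]
tcp_rot: [0.798, 0.602, 0.001, 0.002]
force: [0.7, -0.8, -0.5]
grip_width: 19.4
```

```bash
python3 - <<'E'
from h import *
s=snap('side','side4')['pixels']; go(620,232,100,74)
p=cv2.resize(s[195:345,165:315],(600,600),interpolation=cv2.INTER_CUBIC)
cv2.imwrite('pics/comp5.png',np.clip(p*2.5,0,255).astype(np.uint8))
E
```

```text
t 14.15 pos [ 503.1 -201.2  100.1] psi 74.0 grip 19.0 F [-0.3  0.2 -1.1] Tz 0.02 | go tx 448.6 ty -6.7 tz 0.2 spin 0.0 tilt [ 0.     0.002 -1.   ]
```

View pics/comp5.png

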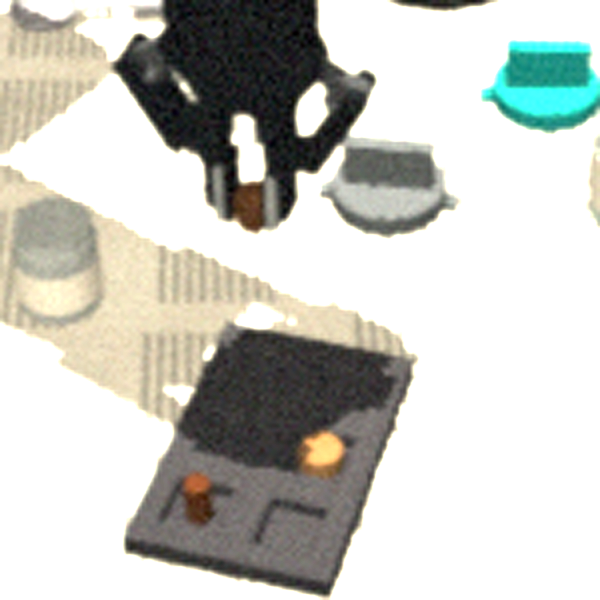

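The nutmeg is held between the pads at crop (251,207), and the other spices are undisturbed. The finger tips are really about 25 mm behind the reported TCP, and I'll allow for that from here. Next I'll carry the nutmeg to the mill.

jog_arm(increments=[{"tx":60,"ty":-1,"tz":-8,"spin":0,"claw":0.12},{"tx":120,"ty":-2,"tz":-8,"spin":0,"claw":0.12},{"tx":180,"ty":-3,"tz":-8,"spin":0,"claw":0.12},{"tx":240,"ty":-4,"tz":-8,"spin":0,"claw":0.12},{"tx":300,"ty":-5,"tz":-8,"spin":0,"claw":0.12},{"tx":360,"ty":-6,"tz":-8,"spin":0,"claw":0.12},{"tx":410,"ty":-6.7,"tz":-5,"spin":0,"claw":0.12},{"tx":448.5,"ty":-6.7,"tz":0,"spin":0,"claw":0.12},{"tx":448.5,"ty":-6.7,"tz":0,"spin":0,"claw":0.12},{"tx":448.5,"ty":-6.7,"tz":0,"spin":0,"claw":0.12},{"tx":448.5,"ty":-6.7,"tz":0,"spin":0,"claw":0.12}])

```text
t: 15.52
eef_pos: [619.9, 230.8, 100.0]
tcp_rot: [0.799, 0.602, 0.0, 0.001]
force: [0.0, -0.2, 0.3]
grip_width: 19.4
```

```bash
python3 - <<'E'
from h import *
s=snap('side','side5'); go(620,232,18,74)
c=load('side4')
for z in(110,118,125,131,140): print(z,proj(c,[503.1,-201.2,z]))
p=s['pixels']
cv2.imwrite('pics/comp6.png',np.clip(cv2.resize(p[100:200,230:330],(600,600),interpolation=cv2.INTER_CUBIC)*1.6,0,255).astype(np.uint8))
E
```

```text
t 15.57 pos [620.  230.9 100.2] psi 74.0 grip 19.3 F [-0.2 -0.5  0.1] Tz -0.01 | go tx 1.1 ty -0.4 tz 82.2 spin -0.0 tilt [ 0.     0.002 -1.   ]
110 [227.98030112 254.681645  ]
118 [227.83422122 251.81656564]
125 [227.70529277 249.28787959]
131 [227.59394917 247.10408672]
140 [227.42547264 243.7997403 ]
```

jog_arm(increments=[{"tx":1,"ty":0,"tz":30,"spin":0,"claw":0.12},{"tx":1,"ty":0,"tz":55,"spin":0,"claw":0.12},{"tx":1,"ty":0,"tz":70,"spin":0,"claw":0.12},{"tx":1,"ty":0,"tz":80,"spin":0,"claw":0.12},{"tx":1,"ty":0,"tz":84,"spin":0,"claw":0.12},{"tx":1,"ty":0,"tz":84,"spin":0,"claw":0.12}])

```text
t: 16.32
eef_pos: [620.7, 231.8, 16.7]
tcp_rot: [0.799, 0.602, 0.001, 0.001]
force: [0.1, 0.2, 0.2]
grip_width: 19.0
```

jog_arm(increments=[{"tx":0,"ty":0,"tz":0,"spin":0,"claw":0.28},{"tx":0,"ty":0,"tz":0,"spin":0,"claw":0.36},{"tx":0,"ty":0,"tz":0,"spin":0,"claw":0.36},{"tx":0,"ty":0,"tz":-20,"spin":0,"claw":0.36},{"tx":0,"ty":0,"tz":-60,"spin":0,"claw":0.36},{"tx":0,"ty":0,"tz":-110,"spin":0,"claw":0.36},{"tx":0,"ty":0,"tz":-110,"spin":0,"claw":0.36}])

```text
t: 17.2
eef_pos: [622.6, 232.3, 132.9]
tcp_rot: [0.799, 0.602, 0.005, 0.003]
force: [-0.1, -0.2, -0.0]
grip_width: 30.9
```

```bash
python3 - <<'E'
from h import *
go(577.5,-44.2,100,171.5)
E
```

```text
t 17.20 pos [622.6 232.3 132.9] psi 74.0 grip 30.9 F [-0.1 -0.2 -0. ] Tz 0.04 | go tx -278.4 ty 32.6 tz 31.9 spin -97.5 tilt [ 0.005  0.011 -1.   ]
```

jog_arm(increments=[{"tx":-278.5,"ty":32.5,"tz":30,"spin":-97.5,"claw":0.45},{"tx":-278.5,"ty":32.5,"tz":30,"spin":-97.5,"claw":0.45},{"tx":-278.5,"ty":32.5,"tz":30,"spin":-97.5,"claw":0.45},{"tx":-278.5,"ty":32.5,"tz":30,"spin":-97.5,"claw":0.45},{"tx":-278.5,"ty":32.5,"tz":30,"spin":-97.5,"claw":0.45},{"tx":-278.5,"ty":32.5,"tz":30,"spin":-97.5,"claw":0.45},{"tx":-278.5,"ty":32.5,"tz":30,"spin":-97.5,"claw":0.45},{"tx":-278.5,"ty":32.5,"tz":30,"spin":-97.5,"claw":0.45},{"tx":-278.5,"ty":32.5,"tz":30,"spin":-97.5,"claw":0.45},{"tx":-278.5,"ty":32.5,"tz":30,"spin":-97.5,"claw":0.45},{"tx":-278.5,"ty":32.5,"tz":30,"spin":-97.5,"claw":0.45},{"tx":-278.5,"ty":32.5,"tz":30,"spin":-97.5,"claw":0.45}])

```text
t: 18.7
eef_pos: [577.2, -44.2, 102.0]
tcp_rot: [0.075, 0.997, 0.001, 0.006]
force: [-0.8, 0.0, 0.2]
grip_width: 38.5
```

```bash
python3 - <<'E'
from h import *
go(577.5,-44.2,15,171.5)
t=snap('top','top6')['pixels'];s=snap('side','side6')['pixels']
def cr(im,x,y,w,h,g): 
    p=cv2.resize(im[y:y+h,x:x+w],(400,300),interpolation=cv2.INTER_CUBIC); return np.clip(p*g,0,255).astype(np.uint8)
a=np.vstack([np.hstack([cr(t,150,185,72,54,1.3),cr(s,244,148,64,48,1.3)]),np.hstack([cr(t,150,185,72,54,.9),cr(s,224,195,80,60,1.6)])])
for i in range(0,600,50):
    a[i,::10]=(0,0,255); a[::10,i]=(0,0,255)
a[::10,600]=a[::10,650]=a[::10,700]=a[::10,750]=(0,0,255)
cv2.imwrite('pics/comp7.png',a)
E
```

```text
t 18.70 pos [577.2 -44.2 102. ] psi 171.4 grip 38.5 F [-0.8  0.   0.2] Tz -0.03 | go tx 0.7 ty -0.2 tz 87.0 spin -0.1 tilt [-0.011  0.003 -1.   ]
```

View pics/comp7.png

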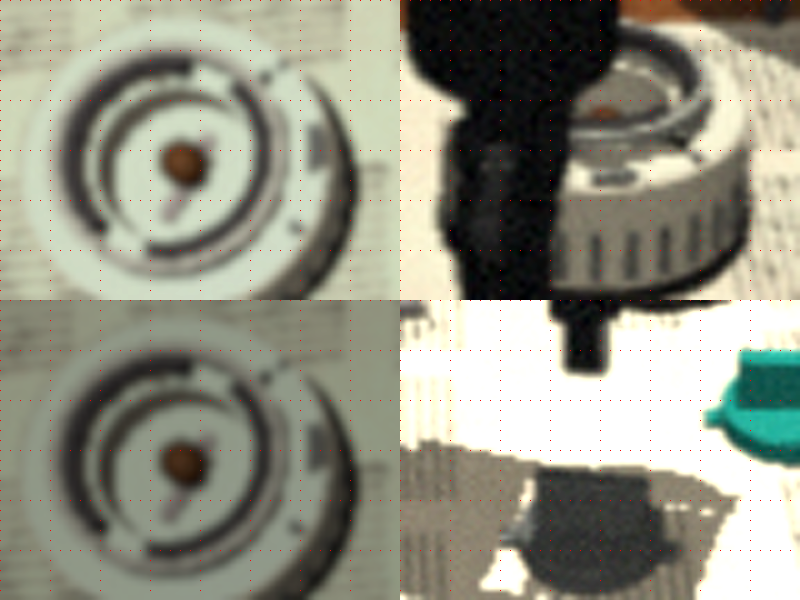

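The nutmeg lies in the cup at crop (183,163). The dark collar rim ring, with its two bright gaps, is clear in the top view, so I'll fit its centre and gap angles by unwrapping the z=80 plane.

```bash
cat > mill.py <<'E'
from h import *
from scipy.ndimage import map_coordinates as mc
from scipy.optimize import least_squares
def samp(c,P): # gray at world points
    g=cv2.cvtColor(c['pixels'],cv2.COLOR_BGR2GRAY).astype(float); uv=np.array([proj(c,p) for p in P]); return mc(g,[uv[:,1],uv[:,0]],order=1)
def ring(c,cen,z=80):
    th=np.radians(np.arange(0,360,4)); rr=np.arange(36,56,.5); pts=[]
    for a in th:
        I=samp(c,[[cen[0]+r*np.cos(a),cen[1]+r*np.sin(a),z] for r in rr]); 
        if I[rr<48].min()>85: continue
        k=I[rr<48].argmin(); d=np.diff(I); d[:k]=0; j=d.argmax(); r=rr[j]+.25; pts.append([cen[0]+r*np.cos(a),cen[1]+r*np.sin(a)])
    P=np.array(pts); f=least_squares(lambda q:np.hypot(P[:,0]-q[0],P[:,1]-q[1])-q[2],[*cen,46],loss='soft_l1'); return f.x,np.std(f.fun),len(P)
E
python3 - <<'E'
from mill import *
go(577.5,-44.2,15,171.5)
np.set_printoptions(precision=1,suppress=True)
t=load('top6'); c=plane(t,(180.06,213.3),80)[:2]; print(c)
for _ in range(3): x,e,n=ring(t,c); c=x[:2]; print(x,e,n)
a=np.arange(-180,180,3)
for r in(40,42,44):
    I=samp(t,[[c[0]+r*np.cos(np.radians(b)),c[1]+r*np.sin(np.radians(b)),80] for b in a]); print(r,[(int(b),int(i)) for b,i in zip(a,I) if (-60<b<10 or 115<b<180)])
s=load('side0'); cs=np.array([618.5,229]); 
for _ in range(3): x,e,n=ring(s,cs); cs=x[:2]; print('side',x,e,n)
E
```

```text
t 18.80 pos [577.3 -44.3 101.9] psi 171.4 grip 38.4 F [-0.4 -0.3 -0.8] Tz 0.01 | go tx 0.8 ty -0.2 tz 86.9 spin -0.1 tilt [-0.012  0.003 -1.   ]
[616.4 231.1]
[618.  232.9  45.9] 2.4488045210266454 75
[618.4 232.6  45.9] 1.6797093050560987 76
[618.4 232.7  45.8] 1.687254264792788 76
40 [(-57, 82), (-54, 79), (-51, 79), (-48, 84), (-45, 97), (-42, 123), (-39, 147), (-36, 157), (-33, 160), (-30, 158), (-27, 159), (-24, 156), (-21, 145), (-18, 120), (-15, 80), (-12, 47), (-9, 40), (-6, 41), (-3, 44), (0, 46), (3, 46), (6, 43), (9, 43), (117, 48), (120, 49), (123, 55), (126, 56), (129, 59), (132, 57), (135, 57), (138, 57), (141, 86), (144, 120), (147, 150), (150, 161), (153, 162), (156, 161), (159, 161), (162, 159), (165, 145), (168, 122), (171, 100), (174, 87), (177, 84)]
42 [(-57, 54), (-54, 58), (-51, 56), (-48, 62), (-45, 81), (-42, 110), (-39, 136), (-36, 147), (-33, 146), (-30, 144), (-27, 142), (-24, 141), (-21, 134), (-18, 115), (-15, 79), (-12, 51), (-9, 42), (-6, 45), (-3, 47), (0, 47), (3, 46), (6, 46), (9, 48), (117, 47), (120, 48), (123, 49), (126, 50), (129, 52), (132, 49), (135, 40), (138, 50), (141, 69), (144, 113), (147, 146), (150, 160), (153, 164), (156, 164), (159, 163), (162, 160), (165, 146), (168, 118), (171, 87), (174, 67), (177, 62)]
44 [(-57, 62), (-54, 60), (-51, 61), (-48, 64), (-45, 81), (-42, 104), (-39, 124), (-36, 131), (-33, 126), (-30, 120), (-27, 122), (-24, 122), (-21, 114), (-18, 105), (-15, 86), (-12, 67), (-9, 60), (-6, 61), (-3, 61), (0, 61), (3, 61), (6, 61), (9, 62), (117, 60), (120, 59), (123, 59), (126, 65), (129, 65), (132, 61), (135, 58), (138, 60), (141, 82), (144, 111), (147, 139), (150, 156), (153, 158), (156, 159), (159, 159), (162, 157), (165, 146), (168, 121), (171, 91), (174, 71), (177, 65)]
side [617.1 232.3  46.7] 2.882930461713146 88
side [616.8 232.3  46.5] 2.6652281030823244 88
side [616.9 232.4  46.5] 2.6731962756776064 88
```

Mill axis is at about (618,232), with the gap axis at −27°. The ring fit, the gaps and the pad bearing agree to about 1–2 mm and 1°. Now I'll grip the lid.

jog_arm(increments=[{"tx":0.5,"ty":0,"tz":40,"spin":0,"claw":0.45},{"tx":0.8,"ty":-0.2,"tz":75,"spin":0,"claw":0.45},{"tx":1,"ty":-0.2,"tz":95,"spin":0,"claw":0.45},{"tx":1,"ty":-0.2,"tz":103,"spin":0,"claw":0.45},{"tx":1,"ty":-0.2,"tz":106,"spin":0,"claw":0.45},{"tx":1,"ty":-0.2,"tz":106,"spin":0,"claw":0.45}])

```text
t: 19.55
eef_pos: [577.9, -44.2, -3.4]
tcp_rot: [0.075, 0.997, 0.001, 0.006]
force: [0.2, -0.2, 0.4]
grip_width: 38.5
```

jog_arm(increments=[{"tx":0,"ty":0,"tz":0,"spin":0,"claw":0.3},{"tx":0,"ty":0,"tz":0,"spin":0,"claw":0.15},{"tx":0,"ty":0,"tz":0,"spin":0,"claw":0.03},{"tx":0,"ty":0,"tz":0,"spin":0,"claw":0.03},{"tx":0,"ty":0,"tz":0,"spin":0,"claw":0.03},{"tx":0,"ty":0,"tz":0,"spin":0,"claw":0.03}])

```text
t: 20.3
eef_pos: [578.3, -44.2, -2.8]
tcp_rot: [0.075, 0.997, 0.001, 0.007]
force: [-0.7, 1.7, 5.7]
grip_width: 11.1
```

```bash
python3 -c "
from h import *
go(577.5,-44.2,110)"
```

```text
t 20.30 pos [578.3 -44.2  -2.8] psi 171.4 grip 11.1 F [-0.7  1.7  5.7] Tz -0.07 | go tx -0.8 ty 0.2 tz -112.8 spin 0.0 tilt [-0.014  0.003 -1.   ]
```

jog_arm(increments=[{"tx":0,"ty":0,"tz":-5,"spin":0,"claw":0.03},{"tx":0,"ty":0,"tz":-30,"spin":0,"claw":0.03},{"tx":-0.4,"ty":0,"tz":-70,"spin":0,"claw":0.03},{"tx":-0.8,"ty":0,"tz":-110,"spin":0,"claw":0.03},{"tx":-0.8,"ty":0,"tz":-123,"spin":0,"claw":0.03},{"tx":-0.8,"ty":0,"tz":-123,"spin":0,"claw":0.03},{"tx":-0.8,"ty":0,"tz":-123,"spin":0,"claw":0.03}])

```text
t: 21.18
eef_pos: [576.5, -44.2, 118.5]
tcp_rot: [0.075, 0.997, 0.001, 0.005]
force: [0.0, -0.5, -1.1]
grip_width: 10.6
```

```bash
python3 -c "
from h import *
go(618.7,231.6,120,153)"
```

```text
t 21.18 pos [576.5 -44.2 118.5] psi 171.4 grip 10.6 F [ 0.  -0.5 -1.1] Tz -0.03 | go tx -0.6 ty 279.1 tz -0.6 spin 18.4 tilt [-0.011  0.004 -1.   ]
```

jog_arm(increments=[{"tx":0,"ty":25,"tz":0,"spin":2,"claw":0.03},{"tx":0,"ty":65,"tz":0,"spin":5,"claw":0.03},{"tx":0,"ty":110,"tz":0,"spin":8,"claw":0.03},{"tx":0,"ty":155,"tz":0,"spin":11,"claw":0.03},{"tx":0,"ty":200,"tz":0,"spin":14,"claw":0.03},{"tx":0,"ty":240,"tz":0,"spin":17,"claw":0.03},{"tx":-0.6,"ty":265,"tz":0,"spin":18.4,"claw":0.03},{"tx":-0.6,"ty":276,"tz":0,"spin":18.4,"claw":0.03},{"tx":-0.6,"ty":279,"tz":0,"spin":18.4,"claw":0.03},{"tx":-0.6,"ty":279,"tz":0,"spin":18.4,"claw":0.03},{"tx":-0.6,"ty":279,"tz":0,"spin":18.4,"claw":0.03}])

```text
t: 22.55
eef_pos: [618.8, 230.7, 119.5]
tcp_rot: [0.234, 0.972, 0.002, 0.005]
force: [1.2, 0.2, -1.0]
grip_width: 11.0
```

```bash
python3 - <<'E'
from h import *
go(618.7,231.6,90,153)
t=snap('top','top7')['pixels'];s=snap('side','side7')['pixels']
def cr(im,x,y,w,h,g): 
    p=cv2.resize(im[y:y+h,x:x+w],(w*5,h*5),interpolation=cv2.INTER_CUBIC); return np.clip(p*g,0,255).astype(np.uint8)
a=np.hstack([cr(t,140,150,80,100,1.4),cr(s,234,110,80,100,1.6)])
for i in range(0,500,50):
    a[i,::10]=(0,0,255); a[::10,i]=(0,0,255); a[::10,min(i+400,799)]=(0,0,255)
cv2.imwrite('pics/comp8.png',a)
E
```

```text
t 22.55 pos [618.8 230.7 119.5] psi 153.0 grip 11.0 F [ 1.2  0.2 -1. ] Tz -0.04 | go tx 0.7 ty 0.6 tz 29.5 spin -0.0 tilt [-0.009  0.007 -1.   ]
```

View pics/comp8.png

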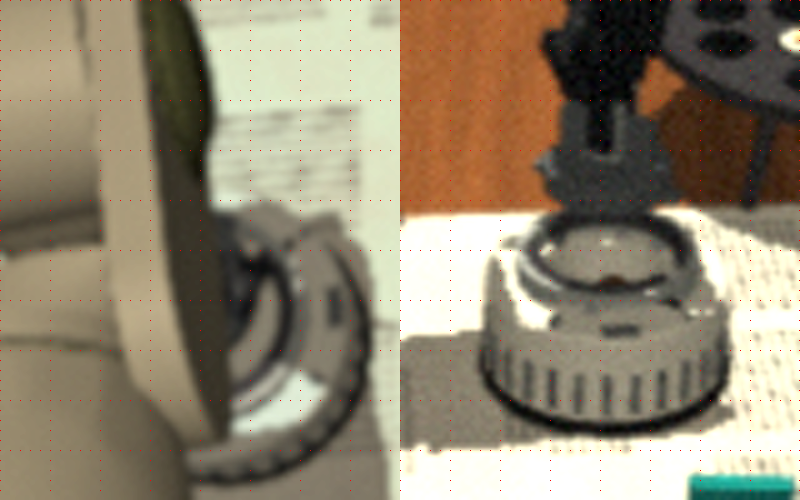

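```bash
python3 - <<'E'
from h import *
c=load('side7'); 
P,Q=plane(c,(262.2,142),124),plane(c,(288.8,150.8),124); d=Q-P; print(P,Q,(P+Q)/2,np.hypot(*d[:2]),np.degrees(np.arctan2(d[1],d[0])))
go(618.7,231.6,90,153)
E
```

```text
[581.03806639 254.72795136 124.        ] [653.25443825 205.53775656 124.        ] [617.14625232 230.13285396 124.        ] 87.3777982600899 -34.26074132065799
t 22.65 pos [618.8 230.9 119.5] psi 153.0 grip 10.9 F [ 0.3 -0.3 -0.5] Tz -0.01 | go tx 0.6 ty 0.4 tz 29.5 spin -0.0 tilt [-0.009  0.007 -1.   ]
```

jog_arm(increments=[{"tx":0.6,"ty":0.4,"tz":15,"spin":0,"claw":0.03},{"tx":0.6,"ty":0.4,"tz":30,"spin":0,"claw":0.03},{"tx":0.6,"ty":0.4,"tz":37,"spin":0,"claw":0.03},{"tx":0.6,"ty":0.4,"tz":40,"spin":0,"claw":0.03},{"tx":0.6,"ty":0.4,"tz":42,"spin":0,"claw":0.03},{"tx":0.6,"ty":0.4,"tz":44,"spin":0,"claw":0.03},{"tx":0.6,"ty":0.4,"tz":45,"spin":0,"claw":0.03}])

```text
t: 23.52
eef_pos: [619.0, 231.7, 74.7]
tcp_rot: [0.234, 0.972, 0.002, 0.005]
force: [0.0, 0.7, -1.0]
grip_width: 11.0
```

```bash
python3 -c "
from h import *
go(618.7,231.6,70,153)"
```

```text
t 23.52 pos [619.  231.7  74.7] psi 153.0 grip 11.0 F [ 0.   0.7 -1. ] Tz -0.01 | go tx 0.3 ty -0.2 tz 4.7 spin -0.0 tilt [-0.009  0.007 -1.   ]
```

jog_arm(increments=[{"tx":0,"ty":0,"tz":1.5,"spin":0,"claw":0.03},{"tx":0,"ty":0,"tz":3,"spin":0,"claw":0.03},{"tx":0,"ty":0,"tz":4.5,"spin":0,"claw":0.03},{"tx":0,"ty":0,"tz":4.5,"spin":0,"claw":0.03}])

```text
t: 24.02
eef_pos: [619.0, 231.7, 70.0]
tcp_rot: [0.234, 0.972, 0.002, 0.005]
force: [-0.6, -0.6, -1.5]
grip_width: 10.9
```

jog_arm(increments=[{"tx":0,"ty":0,"tz":2,"spin":0,"claw":0.03},{"tx":0,"ty":0,"tz":4,"spin":0,"claw":0.03},{"tx":0,"ty":0,"tz":5.5,"spin":0,"claw":0.03},{"tx":0,"ty":0,"tz":5.5,"spin":0,"claw":0.03}])

```text
t: 24.52
eef_pos: [619.0, 231.6, 64.3]
tcp_rot: [0.234, 0.972, 0.002, 0.005]
force: [-0.2, -0.6, -1.4]
grip_width: 11.2
```

jog_arm(increments=[{"tx":0,"ty":0,"tz":1,"spin":0,"claw":0.03},{"tx":0,"ty":0,"tz":2,"spin":0,"claw":0.03},{"tx":0,"ty":0,"tz":2.7,"spin":0,"claw":0.03},{"tx":0,"ty":0,"tz":2.7,"spin":0,"claw":0.03}])

```text
t: 25.02
eef_pos: [619.0, 231.7, 61.6]
tcp_rot: [0.234, 0.972, 0.002, 0.005]
force: [-0.3, -0.6, -0.9]
grip_width: 10.9
```

```bash
python3 -c "
from h import *
go(618.7,231.6,61.2,153)"
```

```text
t 25.02 pos [619.  231.7  61.6] psi 153.0 grip 10.9 F [-0.3 -0.6 -0.9] Tz 0.02 | go tx 0.3 ty -0.2 tz 0.4 spin -0.0 tilt [-0.009  0.007 -1.   ]
```

jog_arm(increments=[{"tx":0,"ty":0,"tz":0.5,"spin":0,"claw":0.03},{"tx":0,"ty":0,"tz":1,"spin":0,"claw":0.03},{"tx":0,"ty":0,"tz":1,"spin":0,"claw":0.03}])

```text
t: 25.4
eef_pos: [619.1, 231.8, 61.3]
tcp_rot: [0.233, 0.972, 0.002, 0.005]
force: [-2.9, -0.0, 5.2]
grip_width: 10.7
```

jog_arm(increments=[{"tx":0,"ty":0,"tz":0.5,"spin":0,"claw":0.03},{"tx":0,"ty":0,"tz":1,"spin":0,"claw":0.03},{"tx":0,"ty":0,"tz":1,"spin":0,"claw":0.03}])

```text
t: 25.78
eef_pos: [619.1, 231.8, 61.3]
tcp_rot: [0.233, 0.972, 0.002, 0.006]
force: [-5.2, -0.4, 8.5]
grip_width: 11.0
```

jog_arm(increments=[{"tx":0,"ty":0,"tz":-0.5,"spin":0,"claw":0.03},{"tx":0,"ty":0,"tz":-0.5,"spin":4,"claw":0.03},{"tx":0,"ty":0,"tz":-0.5,"spin":8,"claw":0.03},{"tx":0,"ty":0,"tz":-0.5,"spin":12,"claw":0.03},{"tx":0,"ty":0,"tz":-0.5,"spin":15,"claw":0.03},{"tx":0,"ty":0,"tz":-0.5,"spin":15,"claw":0.03}])

```text
t: 26.52
eef_pos: [619.4, 231.9, 61.5]
tcp_rot: [0.358, 0.934, 0.003, 0.005]
force: [1.8, 1.0, -1.2]
grip_width: 10.8
```

```bash
python3 -c "
from h import *
go(618.7,231.6,61.8,109.5)"
```

```text
t 26.52 pos [619.4 231.9  61.5] psi 138.0 grip 10.8 F [ 1.8  1.  -1.2] Tz 0.05 | go tx 0.3 ty -0.7 tz -0.3 spin 28.5 tilt [-0.008  0.01  -1.   ]
```

jog_arm(increments=[{"tx":0,"ty":0,"tz":0,"spin":4,"claw":0.03},{"tx":0,"ty":0,"tz":0,"spin":9,"claw":0.03},{"tx":0,"ty":0,"tz":0,"spin":14,"claw":0.03},{"tx":0,"ty":0,"tz":0,"spin":19,"claw":0.03},{"tx":0,"ty":0,"tz":0,"spin":24,"claw":0.03},{"tx":0,"ty":0,"tz":0,"spin":27,"claw":0.03},{"tx":0,"ty":0,"tz":0,"spin":28.5,"claw":0.03},{"tx":0,"ty":0,"tz":0,"spin":28.5,"claw":0.03},{"tx":0,"ty":0,"tz":0,"spin":28.5,"claw":0.03}])

```text
t: 27.65
eef_pos: [619.3, 231.8, 61.5]
tcp_rot: [0.577, 0.817, 0.004, 0.004]
force: [-1.4, -1.7, 2.9]
grip_width: 10.6
```

```bash
python3 - <<'E'
from h import *
go(618.7,231.6,61.8,109.5)
t=snap('top','top8')['pixels'];s=snap('side','side8')['pixels']
def cr(im,x,y,w,h,g): 
    p=cv2.resize(im[y:y+h,x:x+w],(w*8,h*8),interpolation=cv2.INTER_CUBIC); return np.clip(p*g,0,255).astype(np.uint8)
a=np.hstack([cr(t,188,178,35,65,2),cr(s,239,130,65,65,2)])
for i in range(0,520,40):
    a[i,::10]=(0,0,255); a[::10,i+280]=(0,0,255)
cv2.imwrite('pics/comp9.png',a)
for z in(65,): 
  for ang in (.37,.87,1.02,1.17):
    b=np.radians(-27)-ang; P=[618+56*np.cos(b),232+56*np.sin(b),67]; q=proj(load('side8'),P); print(ang,(q-[239,130])*8+[280,0])
E
```

```text
t 27.65 pos [619.3 231.8  61.5] psi 109.6 grip 10.6 F [-1.4 -1.7  2.9] Tz 0.19 | go tx 0.0 ty -0.6 tz -0.3 spin 0.1 tilt [-0.002  0.012 -1.   ]
0.37 [681.0938464  331.21128421]
0.87 [612.16381861 351.29861772]
1.02 [588.32244655 353.39456444]
1.17 [564.02138874 353.52384331]
```

View pics/comp9.png

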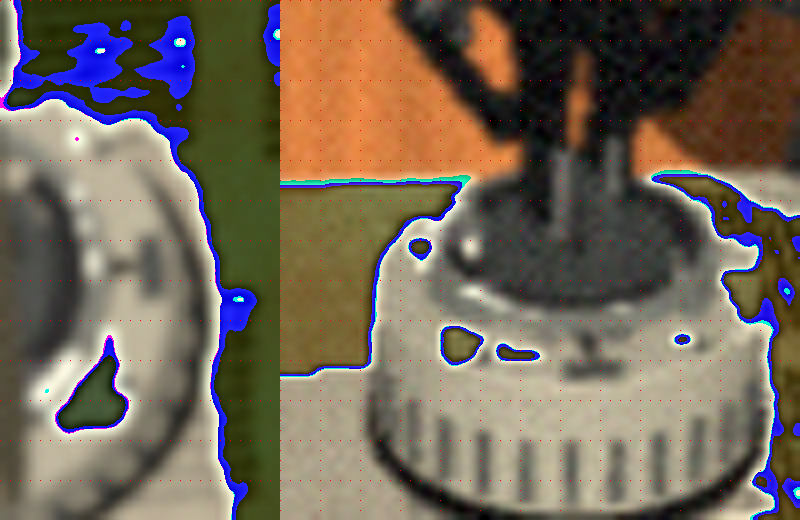

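The side view shows the black pointer tip at crop (588,345), right over the middle of the broad pad (592,370); the prediction for mid-mark was (588,353). The top view agrees, with the pointer at (120,264) pointing at the pad (150,265). The lid sits flush in the collar and is still gripped, so I'm handing in.

```bash
python3 -c "
from h import *
go(619.3,231.8,61.5,109.5)
print(finish_job())"
```

```text
t 27.75 pos [619.3 231.8  61.5] psi 109.6 grip 10.8 F [-2.4 -1.2  2.4] Tz 0.20 | go tx 0.0 ty 0.0 tz -0.0 spin 0.1 tilt [-0.002  0.012 -1.   ]
the job is handed in; nothing more can be done
None
```

The nutmeg is in the mill's cup. The lid is seated in the bayonet collar and held in the gripper about 43° clockwise of the entry gaps, with the pointer at the middle of the broad run mark. I handed the job in at t = 27.75 s.

**Last checks**
- **Pointer:** in the side view it sat within about 1 pixel of where mid-mark should appear, and the top view agreed.
- **Lid:** it seated at the expected height with no more than about 9 N of contact force. The gripper was still on the bar, with about 0.2 N m holding against the spring.
- **Other items:** the cinnamon and galangal were in their pockets when I looked after lifting the nutmeg. I did not check the tray or the rest of the table again after that.

**What went wrong or disagreed**
- **Nutmeg grasp:** the first four closings slid off the top of the nutmeg. The finger tips turned out to be roughly 19–25 mm behind the reported tool point, so I felt my way lower until the grip held. The nutmeg stayed in its pocket throughout.
- **Lid angle:** one hand-picked camera reading of the held lid gave −34° where −27° was expected. I judged it a poor reading, and the lid then dropped into the gaps freely at −27°.

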